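# Rehang a loaded workpiece carrier onto the test station's latching hooks

### The job

Take the loaded carrier off the blue loading hooks by its orange grip and, without setting it down and keeping it level so the workpieces stay in its tray, hang it on the green test station: lay its bar on the two arms between their tips and the yellow catch, then slide it back along the arms past the spring catch until it is fully home against the black stop and the catch has sprung up in front of the bar. The fork's height and the stop's place are clamped by hand and not measured, so feel for both gently (never over 25 N on the test station). Then let go and withdraw, leaving everything else where it is.

Things in the scene. Friction and masses are not known exactly. Their poses are not given: they have to be found in the camera images.
- carrier: Hanging carrier: aluminium tray, 100 mm (x) by 124 mm (y), rim 17 mm high, under two steel straps at y = +-66 mm that rise to a round steel bar, diameter 12 mm, along y, 128 mm free between the straps. Same either way round; 0.40 to 0.72 kg loaded. Origin: centre of the tray's underside, z up.
- carrier_bar (a point): Middle of the carrier's bar, on its axis, 135 mm above the carrier's origin (inside the orange grip block).
- carrier_grip (a point): Centre of the hold on the orange grip block, 10 mm above the bar's axis. The block is 16 mm thick (x), 36 mm long (y) and reaches from 10 mm below to 24 mm above the bar's axis; hold its thickness from above.
- load_stand: Loading station, blue: 40 mm post, 264 mm high. Origin: on the table at the post's axis; -x is the way its hooks point. Two steel J hooks, 8 mm wide, at y = +-50 mm; the bar lies in them at x = -106 mm, axis 211 mm above the table. Hook tips stand 20 mm over the hook arms; the straps hang outside the hooks, so lift, then draw out forwards. Its crossbeam's front is at x = -56 mm.
- test_stand: Test station, green: post and crossbeam as at the loading station; origin on the table at the post's axis, -x the way its arms point. Two straight level steel arms, 8 mm wide, at y = +-50 mm, end in upturned tips (green caps) at x = -200 mm, 20 mm higher than the arms; come in over them from the front, straps outside the arms. Within 30 mm of the middle all is free in front of x = -75 mm.
- test_arms (a point): Where to lay the bar: point fixed to the test station's post at x = -175 mm, y = 0, at the nominal height of the arms' tops, 205 mm. The fork is clamped by hand: the true tops are up to 20 mm higher or lower, not measured. A bar axis at x = -160 to -190 mm is clear of tips and catch.
- test_stop (a point): Nominal stop face, fixed to the post at x = -100 mm, 205 mm high. The black stop jaws on the arms (y = +-50 mm) are clamped by hand: their rigid front face is up to 8 mm nearer or farther in x, not measured, and as high as the arms. A nose overhangs the last 14 mm before the face, 16 mm above the arms, so the bar gets in only by sliding on them. Home: bar axis 6 mm before the face.
- catch (a joint): Spring catch beside the arms (y = +-40 mm): two yellow teeth 7 mm above the arms; ramp from 44 mm, crest 18 mm before the true stop face. The home bar has 2.5 mm play between teeth and face. Pushing over takes about 2 to 7 N plus friction. Angle: 0 = up (empty or bar home), about 0.2 rad = pressed down by the passing bar.
- piece0: White plastic workpiece with a blue dot, a disc 34 mm across and 22 mm high, standing loose in the carrier's tray. Origin: centre of its underside.
- piece1: White plastic workpiece with a blue dot, a disc 34 mm across and 22 mm high, standing loose in the carrier's tray. Origin: centre of its underside.
- piece2: White plastic workpiece with a blue dot, a disc 34 mm across and 22 mm high, standing loose in the carrier's tray. Origin: centre of its underside.
- spare_piece: Bystander: a white workpiece like those in the tray, on the low nest plate (aluminium with blue squares, 30 mm high) in front of the robot. Origin: centre of its underside.
- blue_cap: Bystander: blue plastic cap, 42 mm across, 14 mm high, loose on the table. Origin: centre of its underside.
- screwdriver: Bystander: screwdriver with a red handle, lying on the table between the stations. Origin: under its middle.
- parts_bin: Bystander: open red bin, 130 x 100 x 55 mm, on the table. Origin: centre of its underside.

How it is judged:
By the outcome, as a careful person would: the job done as asked, in the order asked, and still so for the second after the job is handed in, with the robot touching nothing.
It also fails if it takes over 72 s, if anything falls off the work surface, if the arm or the gripper's body presses on something with over 40 N, if the wrist force passes 120 N, or if a joint passes its speed limit or range.

### The arm

A 7-joint arm with a two-finger parallel gripper is mounted at the origin on the work surface. World frame = base frame: x ahead of the robot, y to its left, z up, the work surface at z = 0. Lengths are in mm, angles in rad, forces in N, time in s.
With the tool pointing down it reaches from about 425 to 800 mm from the base axis. Payload 8.3 kg.
Tool frame: the origin (TCP) lies midway between the tips of the shut fingers; the grasp point (between the pads) lies 19 mm behind it; z points along the fingers, y is the line along which they close (so a half turn about z gives the same grasp; the last joint's range is limited). The gripper opens to 85 mm and grips with 20 to 120 N. Pads are 22 mm wide; open, the fingers measure 114 mm over their backs; the gripper's body (76 mm by 85 mm) begins 54 mm behind the grasp point. The pads swing forward as they close: fully open they stand 13 mm farther back than shut.
Start: joints at [-1.281, 0.383, 0.016, 1.37, -0.006, 1.388, -0.046], TCP at [215.902, 586.506, 231.279] pointing down, gripper open.
Joint ranges: [-2.95, 2.95], [-0.25, 2.06], [-1.52, 1.56], [0.18, 2.33], [-1.44, 4.58], [0.02, 2.06], [-3.01, 3.01]. Speed limits (rad/s): [2.39, 2.39, 3.01, 3.01, 3.14, 3.14, 3.14].

### API

Orientations are given as a unit quaternion [x, y, z, w].
In Python, from plant import ctrl, get_image, calibration, sign_off, finder gives the robot as it stands.
- The arm moves only by the tool send_rows, never from a script. Its argument "motion" is a list of rows, each a list of 4 numbers: the shift along the tool's x, y, z in mm, then the turn about the tool's z in degrees. In form: [[dx, dy, dz, turn], ...]. A call has 1 to 5 rows; each row shifts and turns the commanded pose from where the row before left it, along the tool's axes as they then stand; what a row does not reach is not made up. A row lasts 1/10 s, in which the tool goes at most 50 mm and 8.59 degrees, less where a joint would pass 70% of its speed; a pose out of reach is approached as far as the arm can. A call is refused whole if a number of a shift passes 50 or a number of a turn 8.59, either way. A call with a gripper value outside its range is refused whole. "fingers" is the opening, from -1 (shut) to 1 (fully open), set as the call begins (left out, the last holds). The fingers move at their own pace and stop on an object; "newtons" is the grip in N (left out, the last holds). Time passes only in rows, so rows that do not move let the fingers close. It gives the time, the measured TCP pose, the force, the opening and the grip force at its end, in the units of the state.
- ctrl.sense(): the state, without advancing time (a new reading comes with each control period).
- get_image(name): name is "scene" or "top" or "wrist"; returns the picture (420x560x3 uint8, blue, green, red); there is no depth.
- calibration(name): a dict with "intrinsics" (3x3 intrinsics, pixels), "origin" and "rotation" of the camera in the world. Camera axes: x right, y up, looking along -z (the intrinsics and any distortion apply to the point x, -y, -z); pixel columns grow to the right and rows downward; lengths in mm; the calibration is good to about 2 mm. A picture is of the moment at which its call begins: read the wrist's pose just before it. calibration takes no time and is no camera call; for the wrist camera it gives the pose at the moment of the call.
- sign_off(): hands the job in; it is judged then, once.
Trained networks look in the newest picture that a camera, given by its name, has taken for a name from the list of things; names that differ only in an ending like _2 or _b are one class to them, and where a whole thing is asked for, a point or a joint stands for the part that bears it (a point fixed in the world has none). Each returns a list of dicts, best first, with "confidence" (0 to 1); they miss things now and then, are a little off and sometimes report something else, mostly with a low value. They report only what shows in the picture. A call takes as long as a camera call.
- finder.cut_out(camera, name): "region" (420x560 bool, what is visible of it) and "bbox" ([centre column, centre row, width, height] in pixels, round what is visible of it).
- finder.mark_of(camera, name): "at" ([column, row] in pixels: a listed point, or the origin of a listed thing).
The state is a dict: "t": time; "qpos": joint angles; "dq": joint speeds; "effort": joint torques, N m; "eef_pos": TCP position; "orientation": TCP orientation; "force": force on the tool from outside, world axes, zero at the start; "moment": the same for the moment, N m; "finger_gap": finger opening in mm; "finger_force": force on a finger pad.
Only numpy, scipy, OpenCV 4.12 (cv2) and the standard library are available. Lean on these libraries where they do the work, as an engineer would, in place of code of your own. Each camera call takes 0.05 s, during which the arm holds its last target. There are 200 camera calls.

## Working session

There is one attempt and no reset: what is moved stays moved. The work goes in short steps, Python scripts to look and compute and a tool call to move; the robot and the scene stay as the last step left them, time stands still between calls to the robot, and variables do not carry over. Pictures are saved under pics/ and viewed, at most 13 in all, crops included, and the job is handed in when it is done.

Besides the shell and the picture viewer there is one more tool, called after "Emit:" as name([rows], argument=value, ...), one row to a line, values as JSON. send_rows: Moves the arm, as the interface text tells. Its arguments: {"type":"object","properties":{"motion":{"type":"array"},"fingers":{"type":"number"},"newtons":{"type":"number"}},"required":["motion"]}

```bash
mkdir -p pics; ls
cat > h.py <<'E'
import numpy as np, cv2
from plant import ctrl,get_image,calibration,sign_off,finder
def proj(c,P):
    K=np.array(c['intrinsics']);R=np.array(c['rotation']);o=np.array(c['origin'])
    p=R.T@(np.array(P)-o); p=np.array([p[0],-p[1],-p[2]]); u=K@p; return u[:2]/u[2]
def ray(c,uv):
    K=np.array(c['intrinsics']);R=np.array(c['rotation'])
    d=np.linalg.inv(K)@[uv[0],uv[1],1]; d=R@np.array([d[0],-d[1],-d[2]]); return np.array(c['origin'],float).ravel(),d/np.linalg.norm(d)
def onz(c,uv,z):
    o,d=ray(c,uv); return o+d*(z-o[2])/d[2]
def tri(rs):
    A=0;b=0
    for o,d in rs:
        M=np.eye(3)-np.outer(d,d);A=A+M;b=b+M@o
    X=np.linalg.solve(A,b); return X,[float(np.linalg.norm((np.eye(3)-np.outer(d,d))@(X-o))) for o,d in rs]
E
python3 - <<'E'
from h import *
np.set_printoptions(precision=1,suppress=True)
s=ctrl.sense();print(s)
C={}
for n in ['scene','top']:
    im=get_image(n);cv2.imwrite(f'pics/{n}0.png',im);C[n]=calibration(n);print(n,C[n])
for t in ['carrier','carrier_bar','carrier_grip','load_stand','test_stand','test_arms','test_stop','piece0','spare_piece','blue_cap','screwdriver','parts_bin']:
    rs=[]
    for n in ['scene','top']:
        r=finder.mark_of(n,t)
        print(t,n,[(np.array(q['at']).round(1).tolist(),round(q['confidence'],2)) for q in r[:4]])
        if r: rs.append(ray(C[n],r[0]['at']))
    if len(rs)==2: print('  3D',*tri(rs))
E
```

```text
pics
{'t': 0.0, 'qpos': array([-1.3,  0.4,  0. ,  1.4, -0. ,  1.4, -0. ]), 'dq': array([-0.,  0., -0., -0., -0., -0.,  0.]), 'effort': array([ -0. , -62.8,   0.8, -37.2,   0. ,   0. ,   0. ]), 'eef_pos': array([215.8, 586. , 230.3]), 'orientation': array([ 0.2,  1. , -0. , -0. ]), 'force': array([ 0.9, -0.1, -0.4]), 'moment': array([-0.,  0., -0.]), 'finger_force': 0.0, 'finger_gap': 85.43649815117479}
scene {'intrinsics': array([[505.9,   0. , 271.8],
       [  0. , 505.9, 206.5],
       [  0. ,   0. ,   1. ]]), 'origin': array([1170. , -456. , 1148.9]), 'rotation': array([0.3, 0.1, 0.4, 0.9])}
top {'intrinsics': array([[453.3,   0. , 274.1],
       [  0. , 453.3, 216. ],
       [  0. ,   0. ,   1. ]]), 'origin': array([ 352.6,   74.5, 1188.6]), 'rotation': array([-0.1,  0.1,  0.7, -0.7])}
carrier scene [([301.1, 216.7], 0.56)]Traceback (most recent call last):
  File "<stdin>", line 12, in <module>
  File "h.py", line 8, in ray
    d=np.linalg.inv(K)@[uv[0],uv[1],1]; d=R@np.array([d[0],-d[1],-d[2]]); return np.array(c['origin'],float).ravel(),d/np.linalg.norm(d)
                                          ~^~~~~~~~~~~~~~~~~~~~~~~~~~~~~
ValueError: matmul: Input operand 1 has a mismatch in its core dimension 0, with gufunc signature (n?,k),(k,m?)->(n?,m?) (size 3 is different from 4)
```

Rotation is a quaternion; fix.

```bash
sed -i "s/R=np.array(c\['rotation'\])/R=Rot.from_quat(c['rotation']).as_matrix()/; 1a from scipy.spatial.transform import Rotation as Rot" h.py
python3 - <<'E'
from h import *
np.set_printoptions(precision=1,suppress=True)
C={}
for n in ['scene','top']:
    im=get_image(n);cv2.imwrite(f'pics/{n}0.png',im);C[n]=calibration(n);print(n,C[n].keys())
both=np.hstack([cv2.imread('pics/scene0.png'),cv2.imread('pics/top0.png')])
for t in ['carrier','carrier_bar','carrier_grip','load_stand','test_stand','test_arms','test_stop','piece0','spare_piece','blue_cap','screwdriver','parts_bin']:
    rs=[]
    for n in ['scene','top']:
        r=finder.mark_of(n,t)
        print(t,n,[(np.array(q['at']).round(1).tolist(),round(q['confidence'],2)) for q in r[:4]])
        if r: rs.append(ray(C[n],r[0]['at']))
    if len(rs)==2: print('  3D',*tri(rs))
E
```

```text
scene dict_keys(['intrinsics', 'origin', 'rotation'])
top dict_keys(['intrinsics', 'origin', 'rotation'])
carrier scene [([300.1, 215.9], 0.81)]
carrier top [([234.5, 207.8], 0.9)]
  3D [583.1 160.2  87.8] [9.654409161815597, 9.654409161815622]
carrier_bar scene [([303.8, 186.1], 0.85)]
carrier_bar top [([231.3, 197.0], 0.92)]
  3D [584.1 160.4 207. ] [6.139143199992343, 6.139143199992364]
carrier_grip scene [([306.3, 179.2], 0.63)]
carrier_grip top [([230.5, 199.2], 0.94), ([236.7, 181.6], 0.37)]
  3D [578.7 165.4 222.5] [0.4979847039406562, 0.497984703940778]
load_stand scene [([330.7, 253.6], 0.77)]
load_stand top [([239.5, 181.5], 0.56), ([321.3, 185.5], 0.2)]
  3D [681.8 167.    6.1] [5.276686918630741, 5.276686918630742]
test_stand scene [([234.6, 347.4], 0.7)]
test_stand top [([370.0, 165.2], 0.91)]
  3D [ 724.2 -191.9    2.9] [0.5205176295306575, 0.5205176295306361]
test_arms scene []
test_arms top [([298.3, 246.3], 0.65)]
test_stop scene [([195.2, 277.0], 0.86)]
test_stop top [([398.3, 182.9], 0.76), ([223.0, 224.0], 0.44)]
  3D [ 619.7 -205.9  206.8] [2.403790455523697, 2.4037904555237333]
piece0 scene [([309.2, 207.2], 0.63)]
piece0 top [([224.0, 224.6], 0.7), ([233.5, 208.0], 0.57), ([246.2, 215.2], 0.42)]
  3D [554.7 201.7  60.1] [5.988134482740917, 5.988134482740965]
spare_piece scene [([240.7, 238.1], 0.61)]
spare_piece top [([298.8, 246.7], 0.55)]
  3D [498.3   7.6  31.4] [0.8208859245747238, 0.8208859245746929]
blue_cap scene [([240.6, 237.5], 0.65), ([269.8, 261.3], 0.48)]
blue_cap top [([286.5, 212.9], 0.53)]
  3D [555.   10.3 102.8] [34.04078818971294, 34.04078818971291]
screwdriver scene [([264.8, 299.1], 0.77)]
screwdriver top [([316.9, 185.3], 0.75)]
  3D [669.3 -48.4  -5.7] [1.6036416961348052, 1.6036416961349709]
parts_bin scene [([322.1, 151.5], 0.97)]
parts_bin top [([128.9, 288.5], 0.73)]
  3D [390.5 436.4  10.1] [7.860017048197033, 7.860017048196932]
```

View pics/scene0.png

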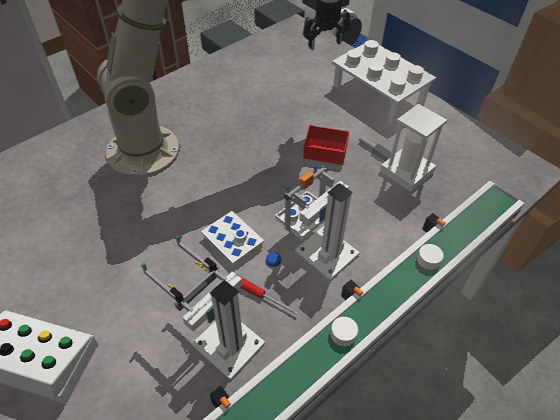

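View pics/top0.png

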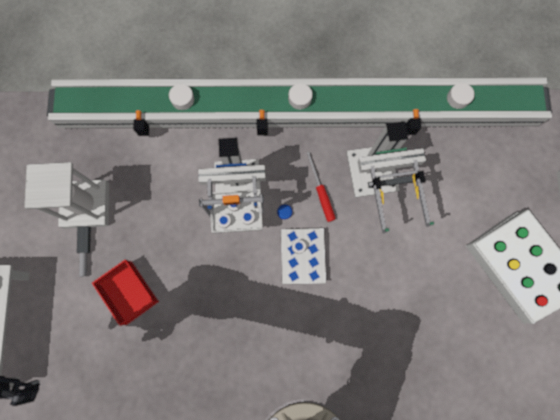

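Scene: the loaded carrier hangs at the load stand (grip at (306,179) in scene, (230,199) in top). The test arms are empty, with tips near (145,265)/(178,238) in scene and (384,230)/(428,222) in top. I'll zoom in on both stations to get yaw and height.

Run:
```python
from h import *
np.set_printoptions(precision=4,suppress=True)
s=ctrl.sense();print(s['orientation']);print(Rot.from_quat(s['orientation']).as_matrix())
a=cv2.imread('pics/scene0.png');b=cv2.imread('pics/top0.png')
f=lambda im,x,y,w,h,k:cv2.resize(im[y:y+h,x:x+w],None,fx=k,fy=k,interpolation=cv2.INTER_CUBIC)
cv2.imwrite('pics/test_z.png',np.hstack([f(a,135,225,100,150,4),f(b,340,110,100,150,4)]))
cv2.imwrite('pics/load_z.png',np.hstack([f(a,270,155,100,120,4),f(b,190,130,100,120,4)]))
```

```text
[ 0.1755  0.9845 -0.     -0.    ]
[[-0.9384  0.3455 -0.    ]
 [ 0.3455  0.9384 -0.    ]
 [ 0.     -0.     -1.    ]]
```

View pics/test_z.png

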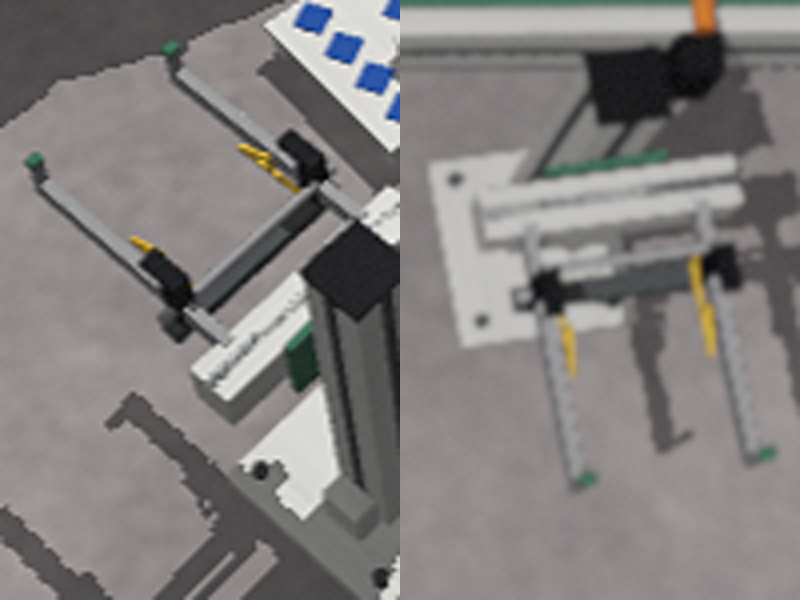

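View pics/load_z.png

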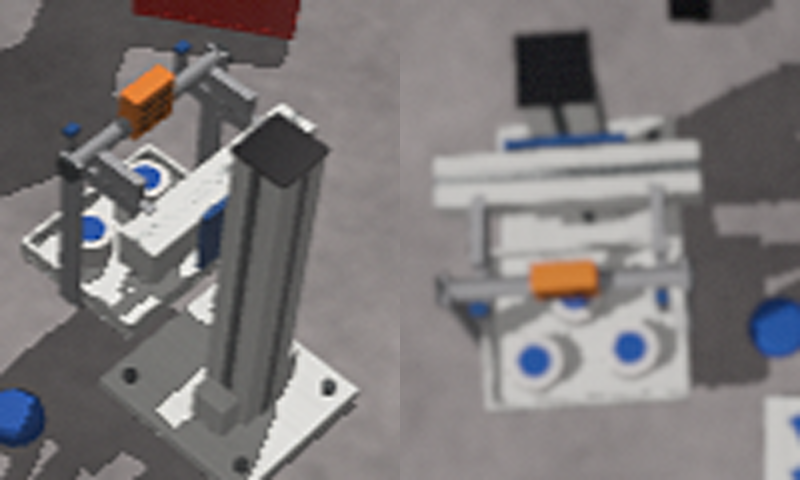

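The test crop shows the cap centres at scene (178,237)/(144,265) and top (386,230)/(432,223). The load crop shows the bar ends at top (201,202)/(262,198) and the grip tilted about 4°.

Run:
```python
from h import *
np.set_printoptions(precision=1,suppress=True)
S=calibration('scene');T=calibration('top')
A,ra=tri([ray(S,(178,236.7)),ray(T,(386.2,230))]);B,rb=tri([ray(S,(144,265)),ray(T,(431.7,223.2))])
print('caps',A,ra,B,rb,np.linalg.norm(A-B)); d=A-B; 
ux=np.array([d[1],-d[0]])/np.hypot(d[0],d[1]); print('test x dir',ux,np.degrees(np.arctan2(ux[1],ux[0])),'mid',(A+B)/2)
o=((A+B)/2)[:2]+200*ux; print('origin est',o)
ts=np.array([724.2,-191.9]); m=((A+B)/2)[:2]; v=ts-m; print('via post',np.linalg.norm(v),np.degrees(np.arctan2(v[1],v[0])))
# load
L=onz(T,(201.2,202.5),211);R=onz(T,(262,198.2),211);print('bar ends',L,R,(L+R)/2,np.linalg.norm(L-R)); d=L-R
print('load yaw',np.degrees(np.arctan2(-d[0],d[1])))
s1=np.array([190,130])
for nm,pts,off,c in [('loadpost',[(116,37),(190,30),(200,103),(120,107)],(190,130),T),('testpost',[(186,55),(270,46),(278,112),(196,125)],(340,110),T),('testpostS',[(302,268),(355,220),(408,255),(355,318)],(135,225),S),('loadpostS',[(232,152),(266,118),(330,150),(290,187)],(270,155),S)]:
    P=np.mean([onz(c,np.array(p)/4+off,264) for p in pts],0);print(nm,P)
```

```text
caps [ 510.9 -173.5  213. ] [0.22333595529244157, 0.2233359552925071] [ 525.8 -273.5  212.8] [0.758406307349488, 0.7584063073493233] 101.0919401597952
test x dir [1.  0.1] 8.469410746574194 mid [ 518.3 -223.5  212.9]
origin est [ 716.1 -194. ]
via post 208.30084340419103 8.719066092870612
bar ends [574.5 231.5 211. ] [583.6  97.2 211. ] [579.  164.4 211. ] 134.60022295293373
load yaw 3.901866467560046
loadpost [683.3 166.4 264. ]
testpost [ 718.5 -197.8  264. ]
testpostS [ 718.7 -195.2  264. ]
loadpostS [687.2 166.6 264. ]
```

Emit:
send_rows([
  [0,0,-20,8.35],
  [0,0,-20,8.35],
  [0,0,-20,8.35],
  [0,0,-20,8.35],
  [0,0,-20,8.35],
], fingers=-0.05)

```text
t: 1.95
eef_pos: [215.8, 586.4, 332.1]
orientation: [0.517, 0.856, -0.0, -0.0]
force: [1.0, 1.0, -0.8]
finger_gap: 40.7
finger_force: 0.0
```

Emit:
send_rows([
  [0,0,0,8.35],
  [0,0,0,8.35],
  [0,0,0,8.35],
  [0,0,0,0],
])

```text
t: 2.35
eef_pos: [215.8, 586.5, 331.3]
orientation: [0.689, 0.725, -0.0, 0.0]
force: [-0.5, -0.0, -0.2]
finger_gap: 40.5
finger_force: 0.0
```

```bash
cat >> h.py <<'E'
def togo(X,yaw=None):
    s=ctrl.sense();R=Rot.from_quat(s['orientation']).as_matrix()
    a=np.degrees(np.arctan2(R[1,1],R[0,1]))
    print('t',round(s['t'],2),'pos',s['eef_pos'].round(1),'yaw',round(a,2),'tilt',R[:,2].round(3),'F',s['force'].round(1),'gap',round(s['finger_gap'],1),'grip',round(s['finger_force'],1))
    print('tool shift',(R.T@(np.array(X)-s['eef_pos'])).round(1),'turn',None if yaw is None else round(a-yaw,2))
E
python3 -c "
from h import *
togo([560,164,330],3)"
```

```text
t 2.35 pos [215.8 586.5 331.3] yaw 2.86 tilt [ 0. -0. -1.] F [-0.5 -0.  -0.2] gap 40.5 grip 0.0
tool shift [-439.2  322.7    1.3] turn -0.14
```

Emit:
send_rows([
  [-25,18,0,0],
  [-38,28,0,0],
  [-38,28,0,0],
  [-38,28,0,0],
  [-38,28,0,0],
])

```text
t: 2.85
eef_pos: [355.9, 414.9, 331.5]
orientation: [0.687, 0.727, 0.0, -0.0]
force: [0.9, 0.5, 0.3]
finger_gap: 40.8
finger_force: 0.0
```

Emit:
send_rows([
  [-38,28,0,0],
  [-38,28,0,0],
  [-38,28,0,0],
  [-38,28,0,0],
  [-38,28,0,0],
])

```text
t: 3.35
eef_pos: [505.6, 232.4, 331.6]
orientation: [0.686, 0.727, 0.0, -0.0]
force: [0.1, 0.3, 0.6]
finger_gap: 40.3
finger_force: 0.0
```

Emit:
send_rows([
  [-38,28,0,0],
  [-22,15,0,0],
  [-12,10,0,0],
  [0,0,0,0],
  [0,0,0,0],
])

```text
t: 3.85
eef_pos: [561.0, 165.5, 331.1]
orientation: [0.687, 0.726, -0.0, -0.0]
force: [-0.0, 0.5, 0.0]
finger_gap: 40.6
finger_force: 0.0
```

Run:
```python
from h import *
np.set_printoptions(precision=2,suppress=True)
togo([579,164,330],3)
c=calibration('wrist');im=get_image('wrist');cv2.imwrite('pics/w1.png',im);print(c)
for t in ['carrier_grip','carrier_bar','carrier']:
    for q in finder.mark_of('wrist',t)[:2]: print(t,q['at'],q['confidence'],onz(c,q['at'],221 if 'grip' in t else 211))
# orange top face
hsv=cv2.cvtColor(im,cv2.COLOR_BGR2HSV);m=cv2.inRange(hsv,(8,150,120),(20,255,255))
n,l,st,ce=cv2.connectedComponentsWithStats(m)
for i in np.argsort(-st[1:,4])[:2]+1:
    r=cv2.minAreaRect(np.argwhere(l==i)[:,::-1].astype(np.float32)); bp=cv2.boxPoints(r)
    print(st[i],r,[onz(c,p,235)[:2].round(1).tolist() for p in bp])
```

```text
t 3.85 pos [561.  165.5 331.1] yaw 3.14 tilt [-0.  0. -1.] F [-0.   0.5  0. ] gap 40.6 grip 0.0
tool shift [-2.5 17.8  1.1] turn 0.14
{'intrinsics': array([[335.24,   0.  , 282.65],
       [  0.  , 335.24, 204.25],
       [  0.  ,   0.  ,   1.  ]]), 'origin': array([557.15, 246.97, 473.76]), 'rotation': array([-0.16, -0.  ,  0.03,  0.99])}
carrier_grip [284.4, 187.0] 0.28 [562.25 176.88 221.  ]
carrier_grip [305.9, 198.3] 0.23 [579.74 168.56 221.  ]
carrier_bar [305.3, 195.4] 0.65 [579.95 167.91 211.  ]
carrier [300.2, 166.1] 0.84 [574.05 192.01 211.  ]
[ 297  176   21   53 1035] ((307.0, 202.0), (52.0, 20.0), 90.0) [[570.7, 189.6], [585.3, 190.4], [588.8, 149.5], [573.5, 148.6]]
[498 223  16  11 149] ((505.5, 228.0), (15.0, 10.0), 0.0) [[728.9, 152.9], [726.7, 161.1], [738.2, 161.8], [740.5, 153.6]]
```

View pics/w1.png

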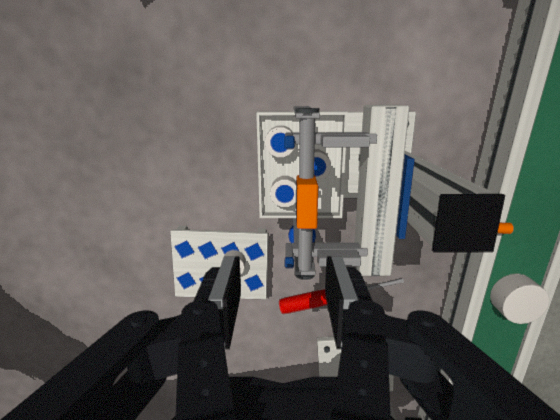

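The wrist view shows the bar parallel to the tool's x (from (307,110) to (306,275)). The orange block is at (307,202) and the gripper is clear of it. Next I descend and grip.

Emit:
send_rows([
  [-0.5,10,20,-0.4],
  [0,8.5,30,0],
  [0,0,30,0],
  [0,0,25,0],
  [0,0,15,0],
])

```text
t: 4.55
eef_pos: [578.4, 166.4, 208.9]
orientation: [0.685, 0.729, -0.001, -0.001]
force: [-0.6, -0.5, 1.0]
finger_gap: 40.2
finger_force: 0.0
```

Emit:
send_rows([
  [0,0,9,0],
  [0,0,0,0],
  [0,0,0,0],
])

```text
t: 4.85
eef_pos: [580.1, 165.9, 203.2]
orientation: [0.686, 0.728, 0.0, 0.0]
force: [0.4, -0.6, 0.6]
finger_gap: 40.4
finger_force: 0.0
```

Run:
```python
from h import *
np.set_printoptions(precision=2,suppress=True)
togo([579.6,166,202],3.5)
c=calibration('wrist');im=get_image('wrist');cv2.imwrite('pics/w2.png',im)
hsv=cv2.cvtColor(im,cv2.COLOR_BGR2HSV);m=cv2.inRange(hsv,(8,150,120),(20,255,255))
n,l,st,ce=cv2.connectedComponentsWithStats(m)
i=np.argmax(st[1:,4])+1
r=cv2.minAreaRect(np.argwhere(l==i)[:,::-1].astype(np.float32)); bp=cv2.boxPoints(r)
print(st[i],r,[onz(c,p,235)[:2].round(1).tolist() for p in bp])
```

```text
t 4.85 pos [580.1 165.9 203.2] yaw 3.43 tilt [ 0.  0. -1.] F [ 0.4 -0.6  0.6] gap 40.4 grip 0.0
tool shift [ 0.1 -0.5  1.2] turn -0.07
[ 261  239   41  105 3381] ((281.0, 291.0), (104.0, 40.0), 90.0) [[570.9, 196.7], [585.3, 197.6], [588.8, 151.7], [572.7, 150.8]]
```

View pics/w2.png

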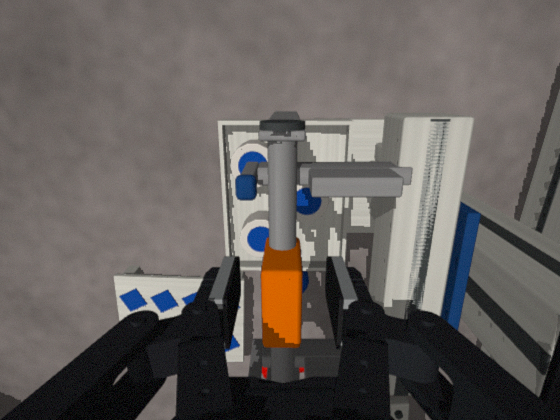

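The jaws straddle the block (281,291) and the hooks and crossbeam are clear. I'll centre slightly and close.

Emit:
send_rows([
  [1.2,0,1,0],
  [0,0,0,0],
  [0,0,0,0],
], fingers=-1, newtons=80)

```text
t: 5.2
eef_pos: [580.2, 167.0, 202.1]
orientation: [0.686, 0.728, 0.001, 0.0]
force: [0.2, 1.2, 2.8]
finger_gap: 15.0
finger_force: 78.1
```

Emit:
send_rows([
  [0,0,0,0],
  [0,0,0,0],
  [0,0,0,0],
])

```text
t: 5.5
eef_pos: [580.2, 167.1, 202.1]
orientation: [0.686, 0.728, 0.001, 0.0]
force: [-0.7, -0.0, 5.5]
finger_gap: 15.1
finger_force: 78.4
```

Emit:
send_rows([
  [0,0,-3,0],
  [0,0,-7,0],
  [0,0,-10,0],
  [0,0,-10,0],
  [0,0,-7,0],
])

```text
t: 6.0
eef_pos: [580.1, 166.6, 239.6]
orientation: [0.686, 0.728, 0.0, 0.0]
force: [0.6, 0.5, -5.1]
finger_gap: 14.8
finger_force: 78.1
```

Emit:
send_rows([
  [0,0,-3,0],
  [0,0,0,0],
  [0,0,0,0],
])

```text
t: 6.3
eef_pos: [579.6, 166.7, 241.0]
orientation: [0.686, 0.728, -0.0, -0.0]
force: [0.1, -0.2, -5.7]
finger_gap: 14.6
finger_force: 78.1
```

Run:
```python
from h import *
np.set_printoptions(precision=2,suppress=True)
togo([480,160,260],8.5); s=ctrl.sense();print(s['moment'])
c=calibration('wrist');im=get_image('wrist');cv2.imwrite('pics/w3.png',im)
```

```text
t 6.3 pos [579.6 166.7 241. ] yaw 3.39 tilt [-0. -0. -1.] F [ 0.1 -0.2 -5.7] gap 14.6 grip 78.1
tool shift [ -0.8 -99.8 -19. ] turn -5.11
[ 0.04 -0.02  0.02]
```

View pics/w3.png

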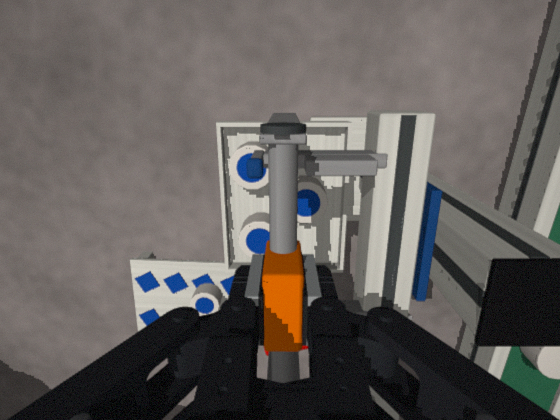

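The carrier is lifted off (5.7 N) with all three pieces in the tray. Now I draw it out forwards and traverse to the test station.

Emit:
send_rows([
  [0,-6,-2,0],
  [0,-14,-3,0],
  [0,-22,-3,0],
  [0,-28,-3,0],
  [0,-22,-3,0],
])

```text
t: 6.85
eef_pos: [486.2, 160.9, 255.1]
orientation: [0.686, 0.728, -0.0, -0.0]
force: [-0.3, 0.5, -4.8]
finger_gap: 14.7
finger_force: 78.6
```

Emit:
send_rows([
  [0,-16,-2,0],
  [0,-10,0,-1.3],
  [-2,-2,0,-1.3],
  [-4,-1,0,-1.3],
  [-8,-2,0,-1.2],
])

```text
t: 7.35
eef_pos: [459.1, 145.2, 257.1]
orientation: [0.652, 0.758, -0.0, 0.0]
force: [-0.1, -0.7, -5.6]
finger_gap: 14.7
finger_force: 78.6
```

Emit:
send_rows([
  [-15,-4,0,0],
  [-22,-6,0,0],
  [-28,-7,0,0],
  [-32,-8,0,0],
  [-32,-8,0,0],
])

```text
t: 7.85
eef_pos: [444.9, 10.2, 257.2]
orientation: [0.653, 0.757, -0.0, 0.0]
force: [0.7, 0.1, -5.4]
finger_gap: 15.1
finger_force: 78.6
```

Emit:
send_rows([
  [-32,-8,0,0],
  [-32,-8,0,0],
  [-32,-8,0,0],
  [-32,-8,0,0],
  [-30,-8,0,0],
])

```text
t: 8.35
eef_pos: [428.0, -152.4, 257.4]
orientation: [0.654, 0.757, -0.0, 0.0]
force: [0.6, 1.1, -5.3]
finger_gap: 15.0
finger_force: 78.6
```

Emit:
send_rows([
  [-28,-7,0,0],
  [-24,-6,0,0],
  [-18,-5,0,0],
  [-12,-3,0,0],
  [-6,-1,0,0],
])

```text
t: 8.85
eef_pos: [418.9, -242.3, 257.4]
orientation: [0.654, 0.756, -0.0, 0.0]
force: [-0.5, 0.6, -5.9]
finger_gap: 15.0
finger_force: 78.6
```

Run:
```python
from h import *
np.set_printoptions(precision=2,suppress=True)
togo([421,-240,256],8.5)
c=calibration('wrist');im=get_image('wrist');cv2.imwrite('pics/w4.png',im);
S=get_image('scene');T=get_image('top')
f=lambda im,x,y,w,h,k:cv2.resize(im[y:y+h,x:x+w],None,fx=k,fy=k,interpolation=cv2.INTER_CUBIC)
cv2.imwrite('pics/c4.png',np.hstack([im,f(S,90,200,80,140,3)]))
for t in ['carrier','carrier_bar','test_arms','test_stop','test_stand']:
    for q in finder.mark_of('wrist',t)[:2]: print(t,q['at'],q['confidence'],onz(c,q['at'],0 if t=='test_stand' else 200))
```

```text
t 8.85 pos [ 418.9 -242.3  257.4] yaw 8.28 tilt [-0. -0. -1.] F [-0.5  0.6 -5.9] gap 15.0 grip 78.6
tool shift [2.  2.4 1.4] turn -0.22
carrier [286.6, 197.2] 0.89 [ 419.02 -222.86  200.  ]
carrier_bar [281.4, 279.3] 0.73 [ 424.13 -281.22  200.  ]
test_arms [487.8, 222.4] 0.83 [ 549.07 -221.08  200.  ]
test_stand [533.8, 163.6] 0.79 [ 719.89 -199.34    0.  ]
```

View pics/c4.png

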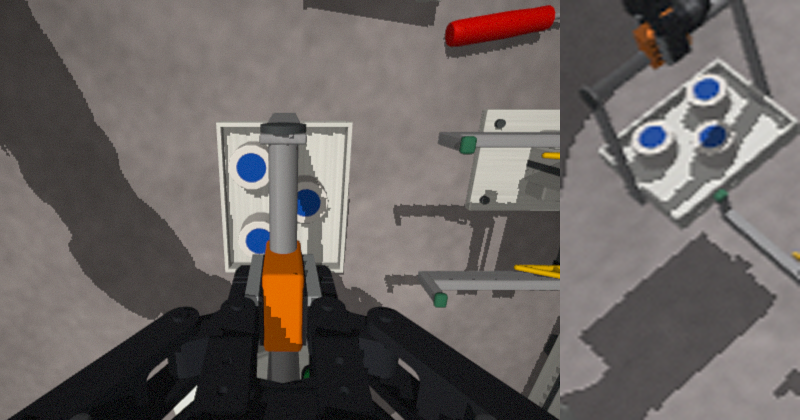

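The wrist view shows the carrier level with three pieces in it. The caps are at (467,145) and (440,300), and the arms run horizontally in the image, so the yaw already matches.

Run:
```python
from h import *
np.set_printoptions(precision=1,suppress=True)
S=calibration('scene');T=calibration('top');W=calibration('wrist')
A,ra=tri([ray(S,(178,236.7)),ray(T,(386.2,230)),ray(W,(467,145))]);B,rb=tri([ray(S,(144,265)),ray(T,(431.7,223.2)),ray(W,(440,300))])
print('caps',A,ra,B,rb);
s=ctrl.sense();R=Rot.from_quat(s['orientation']).as_matrix();p=s['eef_pos']
tf=lambda X:R.T@(np.array(X)-p)
for z in (209,213,217):
  a=onz(W,(467,145),z);b=onz(W,(440,300),z);d=a-b;print(z,np.linalg.norm(d),'yaw',np.degrees(np.arctan2(-d[0],d[1])),'tool',tf(a),tf(b))
print('tool tri',tf(A),tf(B),'bar end',tf(onz(W,(283,128),266)), tf(onz(W,(283,350),290)),tf(onz(W,(283,243),280)))
# yellow / arm edges slope
im=cv2.imread('pics/w4.png');g=cv2.cvtColor(im,cv2.COLOR_BGR2GRAY)
l=cv2.createLineSegmentDetector().detect(g)[0][:,0]
for q in l:
    if min(q[0],q[2])>420 and abs(q[0]-q[2])>40 and 120<q[1]<310: print(q,'slope deg',np.degrees(np.arctan2(q[3]-q[1],q[2]-q[0])))
```

```text
caps [ 511.7 -172.5  214.6] [1.3116904683413475, 1.4541622276719617, 2.323761824763576] [ 526.9 -272.2  213.4] [0.837991382041511, 2.3491833821032677, 3.0972023074879824]
209 102.44018873769511 yaw 8.5010975502405 tool [ 53.  105.   48.3] [-49.4 104.9  48.3]
213 100.29382089533568 yaw 8.501097550240484 tool [ 53.6 102.8  44.3] [-46.7 102.7  44.3]
217 98.14745305297625 yaw 8.501097550240472 tool [ 54.2 100.6  40.3] [-43.9 100.5  40.3]
tool tri [ 52.1 100.3  42.6] [-48.8 100.5  43.8] bar end [68.2  0.6 -8.7] [-17.4   0.6 -32.7] [ 25.4   0.6 -22.7]
[515.7 268.9 558.3 277.3] slope deg 11.151364
[484.4 131.6 558.2 130.2] slope deg -1.115675
[443.1 289.2 558.1 288.9] slope deg -0.13205236
[528.1 147.2 481.9 147.4] slope deg 179.70442
[558.1 280.  434.4 279.9] slope deg -179.97066
[469.4 209.7 558.1 210.6] slope deg 0.5920178
[558.1 134.7 461.9 134.4] slope deg -179.79529
```

Emit:
send_rows([
  [0.5,5,0,-0.15],
  [0.5,12,0,0],
  [0.5,18,0,0],
  [0.5,22,0,0],
  [0,22,0,0],
])

```text
t: 9.75
eef_pos: [499.3, -224.8, 257.1]
orientation: [0.651, 0.759, 0.0, -0.0]
force: [0.6, -0.8, -5.1]
finger_gap: 14.9
finger_force: 78.6
```

Emit:
send_rows([
  [0,18,0,0],
  [0,14,0,0],
  [0,9,2,0],
  [0,5,5,0],
  [0,1,8,0],
])

```text
t: 10.25
eef_pos: [544.7, -218.6, 241.8]
orientation: [0.652, 0.759, -0.0, 0.0]
force: [-0.4, -0.2, -5.0]
finger_gap: 14.6
finger_force: 78.7
```

Emit:
send_rows([
  [0,0,9,0],
  [0,0,9,0],
  [0,0,6,0],
  [0,0,3,0],
  [0,0,0,0],
])

```text
t: 10.75
eef_pos: [543.9, -218.7, 214.9]
orientation: [0.652, 0.758, -0.0, -0.0]
force: [-0.4, -0.3, -5.3]
finger_gap: 15.0
finger_force: 78.7
```

Run:
```python
from h import *
np.set_printoptions(precision=1,suppress=True)
togo([544,-220.5,195],8.4);print(ctrl.sense()['moment'])
W=calibration('wrist');im=get_image('wrist');S=get_image('scene')
f=lambda im,x,y,w,h,k:cv2.resize(im[y:y+h,x:x+w],None,fx=k,fy=k,interpolation=cv2.INTER_CUBIC)
cv2.imwrite('pics/c5.png',np.hstack([im[:,150:],np.vstack([f(S,120,210,120,140,3)])]))
```

```text
t 10.75 pos [ 543.9 -218.7  214.9] yaw 8.63 tilt [-0.  0. -1.] F [-0.4 -0.3 -5.3] gap 15.0 grip 78.7
tool shift [-1.8 -0.2 19.9] turn 0.23
[0. 0. 0.]
```

View pics/c5.png

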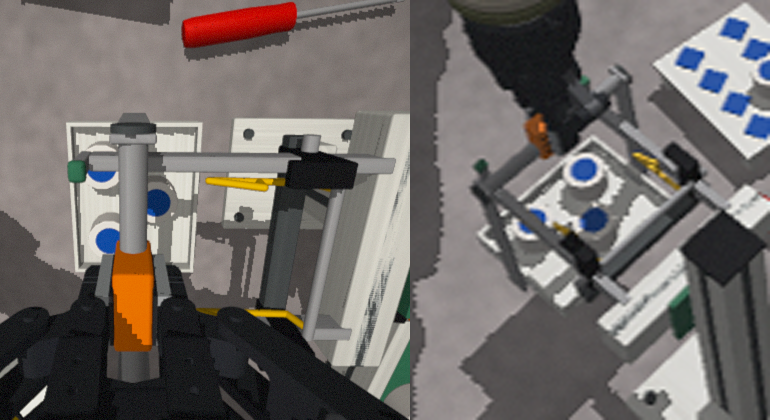

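The bar is past the tips with the arms inside the straps, and the pieces are in the tray. I now descend gently to feel for the arms.

Emit:
send_rows([
  [0,0,3,0],
  [0,0,3,0],
  [0,0,2,0],
  [0,0,2,0],
  [0,0,1,0],
])

```text
t: 11.35
eef_pos: [544.2, -218.7, 204.0]
orientation: [0.652, 0.758, -0.0, -0.0]
force: [-0.1, 0.5, -5.8]
finger_gap: 15.1
finger_force: 78.6
```

Emit:
send_rows([
  [0,0,1,0],
  [0,0,1,0],
  [0,0,0,0],
])

```text
t: 11.65
eef_pos: [544.2, -218.8, 202.1]
orientation: [0.652, 0.758, -0.0, -0.0]
force: [-0.2, -0.6, -6.3]
finger_gap: 14.9
finger_force: 78.6
```

Emit:
send_rows([
  [0,0,0.7,0],
  [0,0,0.7,0],
  [0,0,0.6,0],
  [0,0,0,0],
])

```text
t: 12.05
eef_pos: [544.2, -218.7, 200.2]
orientation: [0.652, 0.758, -0.0, -0.0]
force: [-0.5, 0.3, -6.2]
finger_gap: 15.0
finger_force: 78.6
```

Emit:
send_rows([
  [0,0,0.7,0],
  [0,0,0.7,0],
  [0,0,0.6,0],
  [0,0,0,0],
])

```text
t: 12.45
eef_pos: [544.2, -218.7, 198.2]
orientation: [0.652, 0.758, -0.0, -0.0]
force: [0.0, -0.7, -5.6]
finger_gap: 15.0
finger_force: 78.6
```

Emit:
send_rows([
  [0,0,0.5,0],
  [0,0,0.5,0],
  [0,0,0.5,0],
  [0,0,0,0],
])

```text
t: 12.85
eef_pos: [544.2, -218.7, 196.7]
orientation: [0.652, 0.758, -0.0, -0.0]
force: [-0.7, 0.7, -5.0]
finger_gap: 15.3
finger_force: 78.6
```

Emit:
send_rows([
  [0,0,0.5,0],
  [0,0,0.5,0],
  [0,0,0.5,0],
  [0,0,0,0],
])

```text
t: 13.25
eef_pos: [544.2, -218.7, 195.2]
orientation: [0.652, 0.758, -0.0, -0.0]
force: [0.4, -0.4, -5.3]
finger_gap: 14.8
finger_force: 78.6
```

Emit:
send_rows([
  [0,0,0.5,0],
  [0,0,0.5,0],
  [0,0,0.5,0],
  [0,0,0,0],
])

```text
t: 13.65
eef_pos: [544.2, -218.7, 193.7]
orientation: [0.652, 0.758, -0.0, -0.0]
force: [0.2, -0.8, -5.1]
finger_gap: 15.1
finger_force: 78.6
```

Emit:
send_rows([
  [0,0,0.5,0],
  [0,0,0.5,0],
  [0,0,0.5,0],
  [0,0,0,0],
])

```text
t: 14.05
eef_pos: [544.4, -218.8, 193.2]
orientation: [0.652, 0.758, 0.0, 0.0]
force: [-4.0, 1.8, 4.5]
finger_gap: 14.9
finger_force: 80.3
```

Contact is found: TCP z is about 193.3, so the arm tops are at about 196.3 mm. I'll ease off half a millimetre and slide back in small steps.

Emit:
send_rows([
  [0,0,-0.5,0],
  [0,2,0,0],
  [0,4,0,0],
  [0,4,0,0],
  [0,2,0,0],
])

```text
t: 14.55
eef_pos: [555.7, -218.1, 193.1]
orientation: [0.652, 0.758, -0.001, 0.0]
force: [-7.4, -0.2, 4.4]
finger_gap: 15.1
finger_force: 80.3
```

```bash
python3 -c "
from h import *
togo([544,-218.7,193],8.4);print(ctrl.sense()['moment'])"
```

```text
t 14.55 pos [ 555.7 -218.1  193.1] yaw 8.57 tilt [-0.001 -0.001 -1.   ] F [-7.4 -0.2  4.4] gap 15.1 grip 80.3
tool shift [  1.2 -11.6   0.1] turn 0.17
[-0.00690301  1.43688853  0.04358511]
```

Emit:
send_rows([
  [0,0,-0.5,0],
  [0,0,0,0],
  [0,0,0,0],
])

```text
t: 14.85
eef_pos: [556.2, -217.6, 193.3]
orientation: [0.652, 0.758, -0.0, 0.0]
force: [-0.2, -2.1, -0.1]
finger_gap: 15.0
finger_force: 79.3
```

Emit:
send_rows([
  [0,2,0,0],
  [0,4,0,0],
  [0,4,0,0],
  [0,2,0,0],
  [0,0,0,0],
])

```text
t: 15.35
eef_pos: [568.8, -214.7, 193.3]
orientation: [0.652, 0.759, 0.0, 0.0]
force: [-1.7, 0.4, 0.1]
finger_gap: 15.2
finger_force: 79.6
```

Emit:
send_rows([
  [0,2,0,0],
  [0,3,0,0],
  [0,3,0,0],
  [0,2,0,0],
  [0,0,0,0],
])

```text
t: 15.85
eef_pos: [578.5, -213.5, 193.3]
orientation: [0.652, 0.758, 0.0, 0.0]
force: [-1.0, -1.3, 0.2]
finger_gap: 15.4
finger_force: 79.5
```

Emit:
send_rows([
  [0,2,0,0],
  [0,2,0,0],
  [0,2,0,0],
  [0,2,0,0],
  [0,0,0,0],
])

```text
t: 16.35
eef_pos: [586.3, -212.3, 193.3]
orientation: [0.652, 0.758, 0.0, 0.0]
force: [-2.4, 0.5, 1.1]
finger_gap: 15.0
finger_force: 79.5
```

Emit:
send_rows([
  [0,2,0,0],
  [0,2,0,0],
  [0,2,0,0],
  [0,0,0,0],
])

```text
t: 16.75
eef_pos: [592.1, -211.5, 193.2]
orientation: [0.652, 0.758, -0.0, 0.0]
force: [-2.5, -0.4, 0.2]
finger_gap: 14.8
finger_force: 79.6
```

Emit:
send_rows([
  [0,2,0,0],
  [0,2,0,0],
  [0,1,0,0],
  [0,0,0,0],
])

```text
t: 17.15
eef_pos: [596.4, -211.1, 193.3]
orientation: [0.652, 0.758, -0.0, -0.0]
force: [-5.3, -0.9, 1.4]
finger_gap: 15.1
finger_force: 79.8
```

Emit:
send_rows([
  [0,1,0,0],
  [0,1,0,0],
  [0,0,0,0],
])

```text
t: 17.45
eef_pos: [598.3, -210.8, 193.3]
orientation: [0.652, 0.758, -0.0, -0.0]
force: [-5.5, -0.6, 1.2]
finger_gap: 14.8
finger_force: 79.8
```

Emit:
send_rows([
  [0,1,0,0],
  [0,1,0,0],
  [0,0,0,0],
])

```text
t: 17.75
eef_pos: [600.1, -210.6, 193.3]
orientation: [0.652, 0.758, -0.0, -0.0]
force: [-7.1, -0.7, 1.1]
finger_gap: 15.2
finger_force: 79.8
```

Emit:
send_rows([
  [0,1,0,0],
  [0,1,0,0],
  [0,0,0,0],
])

```text
t: 18.05
eef_pos: [601.8, -210.4, 193.3]
orientation: [0.652, 0.758, -0.001, -0.001]
force: [-7.1, -0.5, 3.8]
finger_gap: 14.9
finger_force: 79.9
```

Emit:
send_rows([
  [0,1,0,0],
  [0,1,0,0],
  [0,0,0,0],
])

```text
t: 18.35
eef_pos: [604.0, -210.1, 193.3]
orientation: [0.652, 0.758, -0.0, -0.0]
force: [-6.4, -1.1, 2.4]
finger_gap: 14.9
finger_force: 79.7
```

Emit:
send_rows([
  [0,1,0,0],
  [0,1,0,0],
  [0,0,0,0],
])

```text
t: 18.65
eef_pos: [606.7, -209.6, 193.4]
orientation: [0.652, 0.758, -0.0, 0.0]
force: [-1.4, -1.7, 0.2]
finger_gap: 15.2
finger_force: 79.5
```

Emit:
send_rows([
  [0,1,0,0],
  [0,1,0,0],
  [0,0,0,0],
])

```text
t: 18.95
eef_pos: [609.2, -208.7, 193.4]
orientation: [0.652, 0.759, 0.0, 0.0]
force: [-0.7, -1.8, 0.3]
finger_gap: 15.2
finger_force: 79.4
```

Emit:
send_rows([
  [0,1,0,0],
  [0,1,0,0],
  [0,0,0,0],
])

```text
t: 19.25
eef_pos: [611.1, -208.3, 193.3]
orientation: [0.652, 0.759, 0.0, 0.0]
force: [-0.4, -0.1, -0.2]
finger_gap: 15.3
finger_force: 79.5
```

Emit:
send_rows([
  [0,0.7,0,0],
  [0,0.8,0,0],
  [0,0,0,0],
])

```text
t: 19.55
eef_pos: [612.3, -208.3, 193.3]
orientation: [0.652, 0.758, 0.0, 0.0]
force: [0.6, -0.2, 1.7]
finger_gap: 14.7
finger_force: 79.6
```

Emit:
send_rows([
  [0,0.7,0,0],
  [0,0.8,0,0],
  [0,0,0,0],
])

```text
t: 19.85
eef_pos: [613.8, -208.2, 193.3]
orientation: [0.652, 0.758, 0.0, 0.0]
force: [0.3, 0.3, 1.1]
finger_gap: 14.8
finger_force: 79.6
```

Emit:
send_rows([
  [0,0.7,0,0],
  [0,0.8,0,0],
  [0,0,0,0],
])

```text
t: 20.15
eef_pos: [614.5, -208.2, 193.3]
orientation: [0.652, 0.758, -0.0, -0.0]
force: [-4.0, 0.4, 3.5]
finger_gap: 14.6
finger_force: 80.0
```

Emit:
send_rows([
  [0,0.6,0,0],
  [0,0,0,0],
  [0,0,0,0],
])

```text
t: 20.45
eef_pos: [615.3, -208.2, 193.3]
orientation: [0.652, 0.758, -0.0, -0.0]
force: [-5.2, -0.9, 2.3]
finger_gap: 14.9
finger_force: 79.8
```

Run:
```python
from h import *
togo([614,-208,193],8.4);print(ctrl.sense()['moment'].round(2))
W=calibration('wrist');im=get_image('wrist');S=get_image('scene')
f=lambda im,x,y,w,h,k:cv2.resize(im[y:y+h,x:x+w],None,fx=k,fy=k,interpolation=cv2.INTER_CUBIC)
cv2.imwrite('pics/c6.png',np.hstack([f(im,200,90,150,200,2.5),f(S,140,230,90,125,4)]))
```

```text
t 20.45 pos [ 615.3 -208.2  193.3] yaw 8.62 tilt [-0. -0. -1.] F [-5.2 -0.9  2.3] gap 14.9 grip 79.8
tool shift [ 0.4 -1.2  0.3] turn 0.22
[-0.06  1.11  0.03]
```

View pics/c6.png

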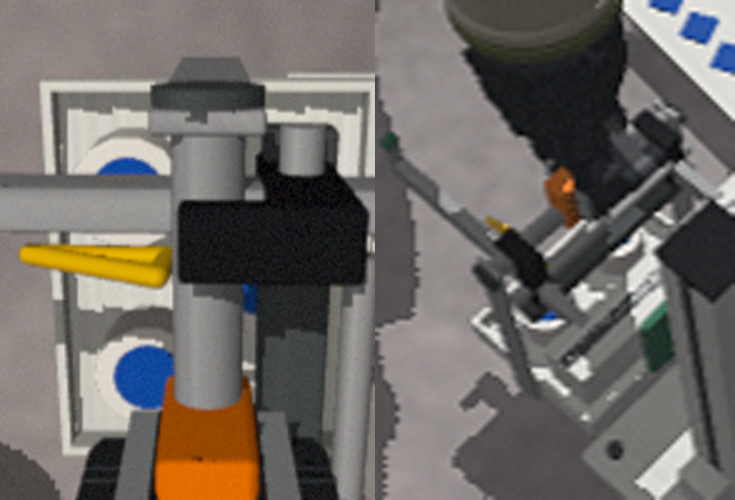

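The bar is under the nose with the tooth in front of it (at (165,265) in the crop). I'll push a little more to confirm firm contact with the stop.

Emit:
send_rows([
  [0,0.5,0,0],
  [0,0.3,0,0],
  [0,0,0,0],
  [0,0,0,0],
])

```text
t: 20.95
eef_pos: [616.4, -208.1, 193.3]
orientation: [0.652, 0.758, -0.0, 0.0]
force: [-3.8, -1.8, 2.3]
finger_gap: 15.2
finger_force: 79.9
```

Still sliding freely with friction only.

Emit:
send_rows([
  [0,0.5,0,0],
  [0,0.3,0,0],
  [0,0,0,0],
  [0,0,0,0],
])

```text
t: 21.35
eef_pos: [617.3, -207.7, 193.3]
orientation: [0.652, 0.758, -0.0, 0.0]
force: [-3.7, -1.7, 2.4]
finger_gap: 14.6
finger_force: 79.8
```

Emit:
send_rows([
  [0,0.5,0,0],
  [0,0.3,0,0],
  [0,0,0,0],
  [0,0,0,0],
])

```text
t: 21.75
eef_pos: [617.8, -207.6, 193.3]
orientation: [0.652, 0.758, -0.0, -0.0]
force: [-4.4, -1.3, 2.5]
finger_gap: 15.0
finger_force: 79.8
```

Emit:
send_rows([
  [0,0.5,0,0],
  [0,0.3,0,0],
  [0,0,0,0],
  [0,0,0,0],
])

```text
t: 22.15
eef_pos: [618.0, -207.6, 193.3]
orientation: [0.652, 0.758, -0.0, -0.001]
force: [-7.3, -0.8, 3.7]
finger_gap: 14.5
finger_force: 80.1
```

Emit:
send_rows([
  [0,0.5,0,0],
  [0,0.3,0,0],
  [0,0,0,0],
  [0,0,0,0],
])

```text
t: 22.55
eef_pos: [618.1, -207.5, 193.3]
orientation: [0.652, 0.758, -0.001, -0.001]
force: [-9.7, -0.3, 5.8]
finger_gap: 14.5
finger_force: 80.3
```

Run:
```python
from h import *
togo([614,-208,193],8.4);print(ctrl.sense()['moment'].round(2))
```

```text
t 22.55 pos [ 618.1 -207.5  193.3] yaw 8.57 tilt [-0.003  0.001 -1.   ] F [-9.7 -0.3  5.8] gap 14.5 grip 80.3
tool shift [ 0.2 -4.2  0.3] turn 0.17
[-0.07  2.23 -0.3 ]
```

Firm contact now, with Mz indicating the −y jaw is touched first. A tiny turn should square it.

Emit:
send_rows([
  [0,0,0,0.2],
  [0,0,0,0],
  [0,0.3,0,0],
  [0,0,0,0],
])

```text
t: 22.95
eef_pos: [618.4, -207.5, 193.2]
orientation: [0.654, 0.757, -0.001, -0.001]
force: [-10.6, 0.8, 6.0]
finger_gap: 14.7
finger_force: 80.2
```

Run:
```python
from h import *
togo([614,-208,193],8.4);print(ctrl.sense()['moment'].round(2))
```

```text
t 22.95 pos [ 618.4 -207.5  193.2] yaw 8.36 tilt [-0.003  0.001 -1.   ] F [-10.6   0.8   6. ] gap 14.7 grip 80.2
tool shift [ 0.1 -4.4  0.2] turn -0.04
[-0.07  2.34 -0.28]
```

Emit:
send_rows([
  [0,0,0,0.3],
  [0,0,0,0],
  [0,0.3,0,0],
  [0,0,0,0],
])

```text
t: 23.35
eef_pos: [618.4, -207.5, 193.2]
orientation: [0.656, 0.755, -0.001, -0.002]
force: [-12.4, 0.2, 6.3]
finger_gap: 15.1
finger_force: 80.3
```

Run:
```python
from h import *
togo([614,-208,193],8.4);print(ctrl.sense()['moment'].round(2))
```

```text
t 23.35 pos [ 618.4 -207.5  193.2] yaw 8.07 tilt [-0.003  0.001 -1.   ] F [-12.4   0.2   6.3] gap 15.1 grip 80.3
tool shift [ 0.1 -4.4  0.3] turn -0.33
[-0.02  2.65  0.04]
```

Mz is about 0, so both jaws bear on the bar and it is home. I relieve the pressing, then open slightly.

Emit:
send_rows([
  [0,-0.6,-0.3,0],
  [0,-0.5,-0.3,0],
  [0,0,0,0],
  [0,0,0,0],
])

```text
t: 23.75
eef_pos: [618.3, -207.5, 193.3]
orientation: [0.655, 0.755, -0.0, -0.001]
force: [-5.5, -0.8, 0.5]
finger_gap: 14.9
finger_force: 79.3
```

Emit:
send_rows([
  [0,-0.2,0,0],
  [0,0,0,0],
  [0,0,0,0],
  [0,0,0,0],
  [0,0,0,0],
], fingers=-0.5)

```text
t: 24.25
eef_pos: [619.1, -207.3, 194.0]
orientation: [0.655, 0.756, 0.0, 0.0]
force: [0.1, -0.5, -0.2]
finger_gap: 21.2
finger_force: 0.0
```

Run:
```python
from h import *
togo([618,-207.5,193],8.4);print(ctrl.sense()['moment'].round(2))
im=get_image('wrist')
cv2.imwrite('pics/c7.png',cv2.resize(im[90:390,170:420],None,fx=2,fy=2,interpolation=cv2.INTER_CUBIC))
```

```text
t 24.25 pos [ 619.1 -207.3  194. ] yaw 8.16 tilt [ 0. -0. -1.] F [ 0.1 -0.5 -0.2] gap 21.2 grip 0.0
tool shift [-0.1 -1.1  1. ] turn -0.24
[ 0.05 -0.01  0.02]
```

View pics/c7.png

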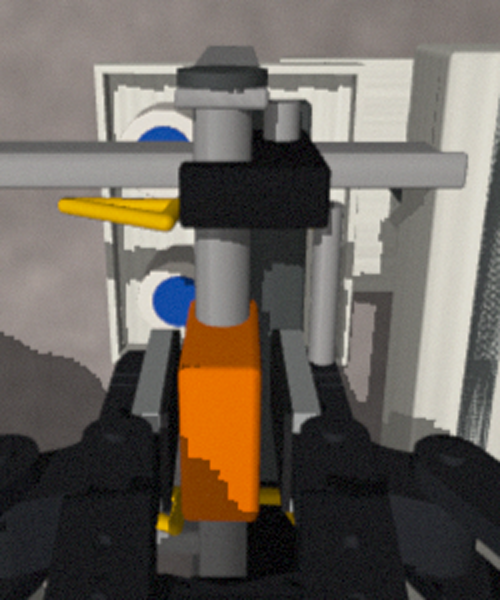

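Released: the carrier hangs at home with the tooth standing clear in front of the bar, and both pads are clear of the block. Withdrawing straight up.

Emit:
send_rows([
  [0,0,-3,0],
  [0,0,-6,0],
  [0,0,-10,0],
  [0,0,-14,0],
  [0,0,-18,0],
])

```text
t: 24.8
eef_pos: [618.7, -207.4, 246.1]
orientation: [0.655, 0.755, -0.0, -0.0]
force: [0.0, 0.7, 0.5]
finger_gap: 21.0
finger_force: 0.0
```

Emit:
send_rows([
  [0,0,-25,0],
  [0,-10,-30,0],
  [0,-15,-20,0],
  [0,-5,-10,0],
  [0,0,0,0],
])

```text
t: 25.3
eef_pos: [589.1, -212.6, 332.4]
orientation: [0.656, 0.755, 0.001, 0.002]
force: [0.2, 0.7, -1.5]
finger_gap: 21.4
finger_force: 0.0
```

Run:
```python
from h import *
togo([618,-207.5,193],8.4)
im=get_image('wrist');S=get_image('scene');T=get_image('top')
f=lambda im,x,y,w,h,k:cv2.resize(im[y:y+h,x:x+w],None,fx=k,fy=k,interpolation=cv2.INTER_CUBIC)
cv2.imwrite('pics/c8.png',np.hstack([f(im,180,90,180,240,2.5),f(S,140,230,85,150,4)]))
for t in ['spare_piece','blue_cap','screwdriver','parts_bin']:
    print(t,[(finder.mark_of(n,t) or [{}])[0].get('at') for n in ('scene','top')])
```

```text
t 25.3 pos [ 589.1 -212.6  332.4] yaw 8.08 tilt [ 0.004 -0.001 -1.   ] F [ 0.2  0.7 -1.5] gap 21.4 grip 0.0
tool shift [  1.1  28.8 139.5] turn -0.32
spare_piece [[241.5, 236.7], [300.0, 244.2]]
blue_cap [[271.3, 261.0], [286.2, 213.5]]
screwdriver [None, [322.2, 186.8]]
parts_bin [[323.8, 151.0], [126.7, 291.2]]
```

View pics/c8.png

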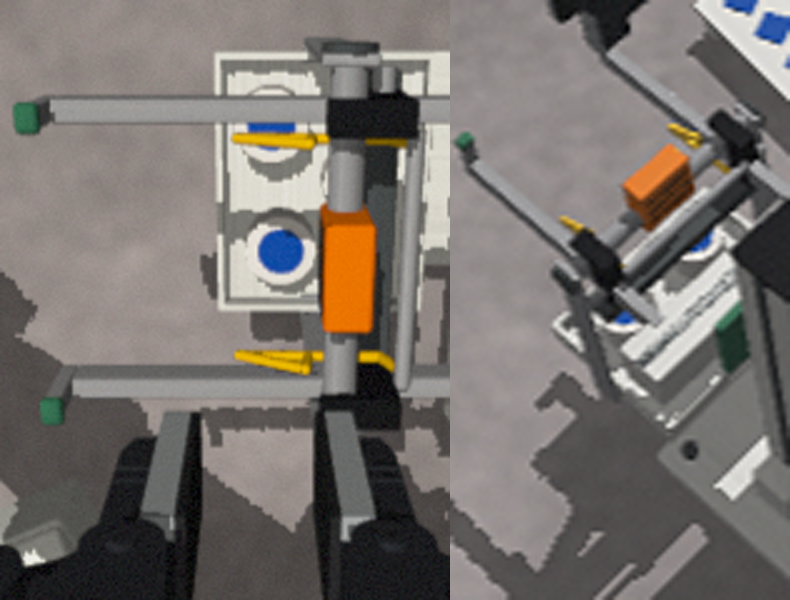

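Both yellow teeth, (275,140) and (275,360), stand up in front of the bar. The carrier hangs level and square under the noses, two pieces show in the tray, and the gripper is clear.

```bash
python3 -c "
from plant import sign_off
print(sign_off())"
```

```text
the job is handed in; nothing more can be done
None
```

The loaded carrier hangs on the test station, fully home against the stop with both catch teeth up in front of the bar; peak measured force there was about 14 N, the gripper is withdrawn and the job is handed in after about 25 s (two of the three pieces showed in the last picture, the third was hidden behind the bar and grip).

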